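# Turn over a hair-dryer housing under the drying shelf

### The arm

A 6-joint arm with a two-finger parallel gripper is mounted at the origin on the work surface. World frame = base frame: x ahead of the robot, y to its left, z up, the work surface at z = 0. Lengths are in mm, angles in rad, forces in N, time in s.
With the tool pointing down it reaches from about 350 to 775 mm from the base axis. Payload 7.3 kg.
Tool frame: the origin (TCP) lies on the mounting face of the last link; the fingertips stand 178 mm ahead of it and the grasp point (between the pads) lies 159 mm ahead of it (env.finger_overhang is the distance from the TCP to the fingertips, in mm); x points along the fingers, z is the direction in which the jaws open and shut, and the axes are right-handed (so a half turn about x gives the same grasp; the last joint's range is limited). The gripper opens to 92 mm and grips with 3 to 60 N. Pads are 19 mm wide; open, the fingers measure 130 mm over their backs; the gripper's body (75 mm by 190 mm) begins 47 mm behind the grasp point.
Start: joints at [1.053, 0.342, 1.524, -0, 1.275, -0.146], TCP at [190.708, 489.14, 404.741] pointing down, gripper open.
Joint ranges: [-2.53, 2.53], [-0.77, 2.02], [0.04, 2.7], [-1, 4.14], [0.28, 2.66], [-3.11, 3.11]. Speed limits (rad/s): [2.57, 2.57, 3.14, 3.14, 3.14, 3.14].

### API

Orientations are given as a rotation vector (axis times angle).
In Python, from plant import env, optics gives the robot as it stands. The module is installed in compiled form; this text tells all that it offers.
- The arm moves only by the shell command python3 -m crank 'ROWS' [FORCE]. ROWS is JSON, a list of rows, each a list of 3 entries, a list of its own where there are three numbers: the opening, from 0 (shut) to 1 (fully open), then the shift along the world's x, y, z in mm, then the turn about the world's z in rad. In form: [[gripper, [tx, ty, tz], spin], ...]. A call has exactly 8 rows; each row shifts and turns the commanded pose from where the row before left it; what a row does not reach is not made up. A row lasts 1/8 s, in which the tool goes at most 62.5 mm and 10.7 degrees, less where a joint would pass 70% of its speed; a pose out of reach is approached as far as the arm can. A call with a gripper value outside its range is refused whole. The fingers move at their own pace and stop on an object; FORCE is the grip in N (left out, the last holds). Time passes only in rows, so rows that do not move let the fingers close, or fill a call up. It gives the time, the measured TCP pose, the force and the opening at its end, in the units of the state.
- env.sense(): the state, without advancing time (a new reading comes with each control period).
- optics.camera(name): name is "scene" or "top" or "wrist"; returns a dict with "img" (480x640x3 uint8, red, green, blue), "depth" (480x640 float32, mm along the optical axis (not along the pixel's ray), 0 where there is no reading), "fx", "fy", "cx", "cy" (pixels), "k1" (the pictures are not rectified: a ray, as slopes to the right and down, at radius r is drawn at 1 + k1 r^2 times it, then the intrinsics apply), "R" (3x3) and "t" (3): a world point X has camera coordinates R X + t. Camera axes: x right, y down, z forward; pixel columns grow to the right and rows downward; lengths in mm; the calibration is good to about 2 mm. A picture is of the moment at which its call begins.
- env.finish_job(): hands the job in, once; it reports no verdict.
Trained networks look in a picture, given as the dict that the camera call returned (one of the last four; its "shot" number tells which), for a name from the list of things; names that differ only in an ending like _2 or _b are one class to them, and where a whole thing is asked for, a point or a joint stands for the part that bears it (a point fixed in the world has none). Each returns a list of dicts, best first, with "score" (0 to 1); they miss things now and then, are a little off and sometimes report something else, mostly with a low value. They report only what shows in the picture. A call takes as long as a camera call.
- optics.find_in(name, picture): "centre" ([x, y, z] in mm, in world coordinates, good to about 4 mm: the middle of the surface that is visible of it).
The state is a dict: "time_s": time; "joint_positions": joint angles; "qvel": joint speeds; "effort": joint torques, N m; "ee_pos": TCP position; "tcp_rot": TCP orientation; "contact_force": force on the tool from outside, world axes, zero at the start; "torque": the same for the moment, N m; "grip_width": finger opening in mm.
Only numpy, scipy, OpenCV 4.12 (cv2) and the standard library are available. Lean on these libraries where they do the work, as an engineer would, in place of code of your own. Each camera call takes 0.05 s, during which the arm holds its last target. There are 200 camera calls.

### The job

The white hair-dryer housing in the low cradle, with its barrel reaching in under the low drying shelf, has to be printed on its other side. Turn it over where it lies, in the cradle, by swinging its handle up and over from the left-hand rest to the right-hand rest (left and right as the robot sees them), laying the handle down gently instead of letting it flop over. Do not take the housing out of the cradle, do not bump the shelf, and leave the spare housing on the bench alone.

Things in the scene. Friction and masses are not known exactly. Their poses are not given: they have to be found in the camera images.
- housing_grip (a point): Grip point of the housing to turn: on the handle's centreline, 95 mm out from the barrel's axis. Handle: a white bar square to the barrel, 34 mm wide along the barrel, 26 mm thick, ending 135 mm from the axis. Pinched lightly across the 34 mm it pivots between the finger pads. Axes as housing. At the start it lies level on the cradle's left (+y) rest; 110 mm or so in front of the shelf's edge.
- housing: The same empty white hair-dryer housing, about 0.22 kg. Origin on the barrel's axis, level with the handle. x along the barrel to the nozzle, y out along the handle, z out of the cheek that is up at first (two grey screw holes; the other has a grey switch plate). Barrel 72 mm across, from 47 mm behind the origin to 160 mm ahead, then a nozzle to 225 mm. Let go part-way, it may stay or drop.
- cradle: Fixed cradle. Origin on the table below the handle end of the seated barrel's axis, which runs along x (to the shelf) 70 mm up; y left, z up. Slick black U saddles at x 50 and 150 mm, 3 mm wider than the barrel each side, 74 mm high, 49 mm out in y. Wooden handle rests at y +62 and -62 mm (16 mm wide in y, 30 in x), tops 57 mm up, carry the handle level; nothing beyond y 80 mm.
- shelf: Fixed low plywood shelf, 840 mm wide (y), 240 mm deep (x), underside 120 mm and top 132 mm above the table: 14 mm of headroom above the barrel. Origin on the table below the middle of its front edge, x away from the robot. Posts only at its ends. Stock housings lie on it, 40 mm or more behind its front edge, up to 205 mm above the table.
- spare_barrel (a point): A second, like housing lying loose on the bench at one side, not in the cradle: leave it. Its barrel lies across the bench, its handle towards the robot. The point is inside the barrel, 90 mm towards the nozzle from the handle, 36 mm above the table.

How it is judged:
By the outcome, as a careful person would: the job done as asked, in the order asked, and still so for the second after the job is handed in, with the robot touching nothing.
It also fails if it takes over 40 s, if anything falls off the work surface, if the arm or the gripper's body presses on something with over 40 N, if the wrist force passes 120 N, or if a joint passes its speed limit or range.

## Working session

There is one attempt and no reset: what is moved stays moved. The work goes in short steps, Python scripts to look and compute and a shell command to move; the robot and the scene stay as the last step left them, time stands still between calls to the robot, and variables do not carry over. Pictures are saved under pics/ and viewed, about 8 in all and at most 12, crops included, and the job is handed in when it is done.

```bash
mkdir -p pics
cat > h.py <<'E'
import numpy as np, cv2
from plant import env, optics
def shot(n,f=None):
    c=optics.camera(n)
    if f: cv2.imwrite('pics/'+f,c['img'][:,:,::-1])
    return c
def world(c):
    K=np.array([[c['fx'],0,c['cx']],[0,c['fy'],c['cy']],[0,0,1]],float)
    v,u=np.mgrid[0:480,0:640]
    p=cv2.undistortPoints(np.stack([u,v],-1).reshape(-1,1,2).astype(np.float64),K,np.array([c['k1'],0,0,0.])).reshape(480,640,2)
    d=c['depth'].astype(float)
    X=np.dstack([p[...,0]*d,p[...,1]*d,d])
    W=(X-np.array(c['t']))@np.array(c['R'])
    W[d<=0]=np.nan
    return W
E
python3 - <<'E'
from h import *
np.set_printoptions(precision=1,suppress=True)
for n in ('top','scene'):
    c=shot(n,n+'1.png')
    for k in ('housing_grip','housing','cradle','shelf','spare_barrel'):
        print(n,k,[(np.round(r['centre']),round(r['score'],2)) for r in optics.find_in(k,c)[:3]])
    np.save(n+'.npy',world(c))
    print(np.array(c['R']),c['t'])
s=env.sense();print(s)
E
```

```text
top housing_grip [(array([512., -94., 100.]), 0.95)]
top housing [(array([515., -92.,  97.]), 0.68)]
top cradle [(array([ 552., -144.,   10.]), 0.97)]
top shelf [(array([720., -21., 132.]), 0.89)]
top spare_barrel [(array([ 456., -456.,   60.]), 0.55), (array([723., -22., 130.]), 0.3)]
[[ 0.  -1.  -0. ]
 [-1.  -0.  -0.1]
 [ 0.1  0.  -1. ]] [   4.9  542.7 1230.7]
scene housing_grip [(array([515., -83.,  93.]), 0.88)]
scene housing [(array([515., -79.,  98.]), 0.7)]
scene cradle [(array([520., -60.,  34.]), 0.79)]
scene shelf [(array([750.,  45., 133.]), 0.84)]
scene spare_barrel [(array([ 473., -436.,   60.]), 0.55)]
[[-0.6  0.8  0. ]
 [ 0.7  0.5 -0.6]
 [-0.5 -0.3 -0.8]] [ 288.9 -311.7 1847. ]
{'time_s': 0.6, 'joint_positions': array([ 1.1,  0.3,  1.5,  0. ,  1.3, -0.1]), 'qvel': array([ 0.,  0., -0.,  0.,  0.,  0.]), 'effort': array([ -0. , -43.1, -24.4,   0.1,   0. ,   0. ]), 'ee_pos': array([190.7, 489.1, 404.7]), 'tcp_rot': array([-0.9,  1.4,  0.9]), 'contact_force': array([ 0.4, -0.2,  0.1]), 'torque': array([ 0.,  0., -0.]), 'grip_width': 91.98259965608173}
```

View pics/top1.png

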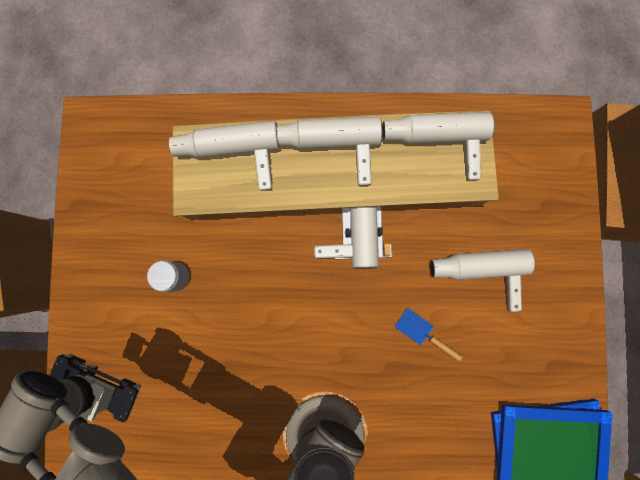

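View pics/scene1.png

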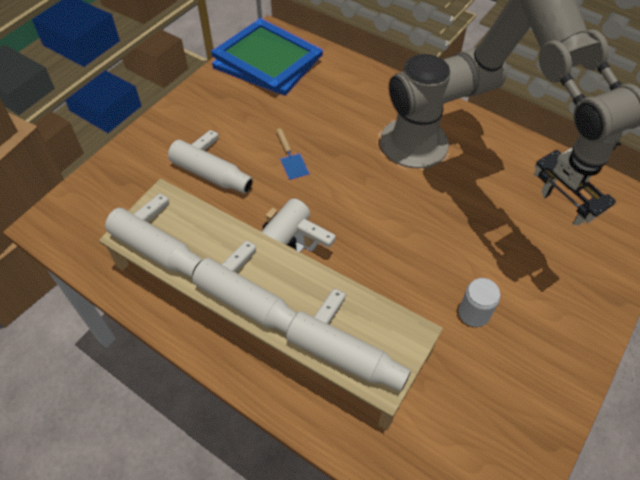

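The top view shows the barrel at about (365,238), slightly yawed, with its handle pointing left from (315,251) to (350,252). The right rest is at (388,250), the shelf edge at row ~208 and the spare at (485,270). Next I'll measure the handle and barrel from depth.

Run:
```python
from h import *
np.set_printoptions(precision=1,suppress=True)
W=np.load('top.npy')
for c in range(312,396,4): print(c,W[251,c],W[238,c])
img=cv2.imread('pics/top1.png').astype(int)
sub=W[240:262,310:350]; m=(sub[...,2]>72)&(sub[...,2]<95)
P=sub[m];print(len(P),P.min(0),P.max(0),P.mean(0)); 
r=cv2.minAreaRect(P[:,:2].astype(np.float32)); print(r)
# barrel ridge
for row in (214,222,230,238,246,254,262):
    L=W[row,345:385]; k=L[:,2]>80; print(row,L[k][:,1].min(),L[k][:,1].max(),L[k].mean(0),L[k][:,2].max())
# shelf front edge
for col in (200,260,320,400,470):
    L=W[190:225,col]; k=(L[:,2]>115)&(L[:,2]<145); print(col,L[k][-1])
```

```text
312 [504.1  36.6  -2.8] [541.   36.7  -1.9]
316 [498.2  23.   80.1] [540.7  25.3   0.5]
320 [497.8  12.3  86.1] [540.4  13.9   3.4]
324 [498.2   1.9  80.2] [540.5   2.7   3.3]
328 [498.   -8.7  83.7] [540.3  -8.6   4.8]
332 [498.1 -19.2  81.8] [540.6 -19.9   2.4]
336 [498.  -29.8  83.5] [541.2 -31.3  -3.3]
340 [498.3 -40.4  80.5] [540.9 -42.5  -0.8]
344 [497.9 -50.7  86. ] [539.8 -53.5  10.1]
348 [498.6 -61.7  75.9] [540.4 -64.9   4.7]
352 [498.2 -72.   81.8] [532.1 -71.9  87.2]
356 [497.3 -81.7  95.1] [531.2 -81.8  96.7]
360 [496.7 -91.6 102.6] [530.5 -91.8 103.4]
364 [ 496.4 -101.6  107.3] [ 530.5 -102.2  103.7]
368 [ 496.5 -112.1  105.6] [ 530.3 -112.4  105.6]
372 [ 496.8 -122.8  102.1] [ 531.  -123.4   99.1]
376 [ 497.8 -134.6   88.6] [ 532.2 -135.1   87.3]
380 [ 503.3 -153.9   11.3] [ 539.7 -154.2   11.9]
384 [ 500.1 -159.5   56.6] [ 541.2 -167.1   -2.1]
388 [ 500.3 -170.6   54. ] [ 541.2 -178.6   -2.7]
392 [ 504.3 -189.3   -2. ] [ 540.9 -189.5    0.5]
461 [480.1 -64.4  72.1] [514.7  28.5  88. ] [497.9 -18.4  81.7]
((498.2138671875, -17.925457000732422), (34.068851470947266, 93.33113098144531), 1.7343941926956177)
214 -136.46962912197313 -69.64014204879786 [ 594.3 -101.8   98.1] 106.26900329034592
222 -135.8708831391197 -69.54920877474872 [ 573.1 -101.5   98.2] 107.2705899962651
230 -135.58027370769076 -72.08870808722887 [ 552.  -102.7   98.9] 107.32848060711184
238 -135.05640527201595 -71.85869197857369 [ 530.9 -102.4   99.8] 109.5497181324901
246 -137.7972582770112 -53.43441694384338 [510.3 -95.8  95.6] 106.32154948049786
254 -137.06556779351484 -53.55834914276447 [489.3 -96.4  96.6] 110.21976101244937
262 -136.88473543184818 -74.22625991804665 [ 468.4 -104.7   99. ] 107.15766691461886
200 [589.7 321.4 129.1]
260 [596.9 165.4 131.8]
320 [604.1  11.8 134.7]
400 [ 614.9 -192.6  132.9]
470 [ 625.1 -376.5  122.5]
```

Run:
```python
from h import *
from scipy.spatial.transform import Rotation as Rn
np.set_printoptions(precision=3,suppress=True)
W=np.load('top.npy')
# handle: per-column mid x ; barrel: per-row mid y
A=[];B=[]
for c in range(318,347):
    L=W[240:264,c]; k=(L[:,2]>70)&(L[:,2]<95); A.append([L[k][:,1].mean(),(L[k][:,0].min()+L[k][:,0].max())/2])
A=np.array(A);p=np.polyfit(A[:,0],A[:,1],1);print('handle yaw deg',np.degrees(-p[0]),'x at y=-9',np.polyval(p,-9),'x at -104',np.polyval(p,-104))
for r in range(211,264):
    L=W[r,352:382]; k=L[:,2]>95; B.append([L[k][:,0].mean(),L[k][:,1].mean()])
B=np.array(B);q=np.polyfit(B[:,0],B[:,1],1);print('barrel yaw',np.degrees(q[0]),'y at 498',np.polyval(q,498))
sel=W[208:266,350:384].reshape(-1,3); sel=sel[sel[:,2]>85]
from scipy.optimize import least_squares
f=lambda v:np.hypot((sel[:,1]-v[0]-v[1]*(sel[:,0]-498)),sel[:,2]-v[2])-36
s=least_squares(f,[-104,0.03,70],loss='soft_l1');print(s.x,np.degrees(s.x[1]))
M=Rn.from_rotvec(env.sense()['tcp_rot']).as_matrix();print(M, 'jaw yaw',np.degrees(np.arctan2(M[1,2],M[0,2])))
```

```text
handle yaw deg 0.6458637125929464 x at y=-9 498.0911901694675 x at -104 499.16207275833807
barrel yaw 1.7793874872434439 y at 498 -104.60072936897404
[-105.393    0.031   69.285] 1.7764540054711455
[[ 0.    -0.932  0.363]
 [ 0.     0.363  0.932]
 [-1.    -0.     0.   ]] jaw yaw 68.69674820542396
```

Barrel yaw is about 1.75° and its axis is at y≈-105, z≈70. The grip point is about (498, -10, 70), and the spin needed is about -1.17 rad. I'll move to a hover above it.

```bash
python3 -m crank '[[1,[20,-33,0],-0.078],[1,[20,-33,0],-0.078],[1,[20,-33,0],-0.078],[1,[20,-33,0],-0.078],[1,[20,-33,0],-0.078],[1,[20,-33,0],-0.078],[1,[20,-33,0],-0.078],[1,[20,-33,0],-0.078]]' 5
python3 -m crank '[[1,[21,-33,0],-0.078],[1,[21,-33,0],-0.078],[1,[21,-33,0],-0.078],[1,[21,-33,0],-0.078],[1,[21,-33,0],-0.078],[1,[21,-33,0],-0.078],[1,[21,-33,0],-0.078],[1,[0,0,0],0]]'
python3 - <<'E'
from h import *
np.set_printoptions(precision=3,suppress=True)
c=shot('wrist','w1.png');np.save('w.npy',world(c))
for k in ('housing_grip','cradle'): print(k,[(np.round(r['centre']),round(r['score'],2)) for r in optics.find_in(k,c)[:3]])
from scipy.spatial.transform import Rotation as Rn
s=env.sense();M=Rn.from_rotvec(s['tcp_rot']).as_matrix();print(s['ee_pos'],s['joint_positions'],'jaw yaw',np.degrees(np.arctan2(M[1,2],M[0,2])),s['time_s'])
print('camera pos',-np.array(c['R']).T@np.array(c['t']))
E
```

```text
time_s: 1.6
ee_pos: [351.2, 224.0, 404.9]
tcp_rot: [-0.448, 1.523, 0.449]
contact_force: [-0.2, 0.3, 0.1]
grip_width: 92.0
time_s: 2.6
ee_pos: [498.7, -7.8, 404.4]
tcp_rot: [-0.02, 1.57, 0.02]
contact_force: [-0.1, 1.2, 0.2]
grip_width: 91.7
housing_grip [(array([506., -72.,  82.]), 0.69)]
cradle [(array([582., -65.,  10.]), 0.76)]
[497.288  -5.343 404.634] [-0.165  0.292  1.598  0.     1.253 -0.195] jaw yaw 1.7120554703473088 2.75
camera pos [496.832  70.826 385.11 ]
```

View pics/w1.png

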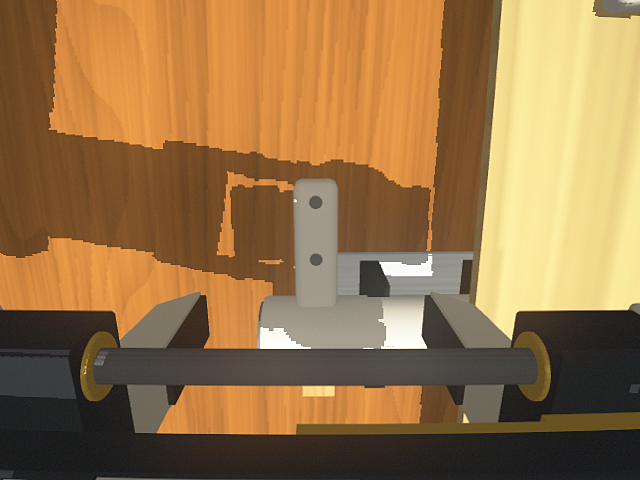

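The wrist view shows the handle running from (316,180) to (316,300) with its two screw holes, the barrel below that, and the left rest hidden under it. The shelf edge is at column ~490. I'll refine the handle position from this closer view.

Run:
```python
from h import *
np.set_printoptions(precision=1,suppress=True)
W=np.load('w.npy')
A=[]
for r in range(190,290,4):
    L=W[r,285:350]; k=(L[:,2]>70)&(L[:,2]<95); A.append([L[k][:,1].mean(),L[k][:,0].min(),L[k][:,0].max(),L[k][:,2].mean()])
A=np.array(A);print(A[::4])
p=np.polyfit(A[:,0],A[:,1:3].mean(1),1);print('yaw',np.degrees(-p[0]),'x@-10',np.polyval(p,-10))
for r in range(170,196,2): print(r,W[r,316],end=' ')
for r in (150,250,350):
    L=W[r,440:560]; k=(L[:,2]>120)&(L[:,2]<140); print(r,L[k][0] if k.any() else None)
```

```text
[[ 23.2 481.9 515.8  83. ]
 [ 11.3 482.8 515.4  83.3]
 [ -1.1 483.  516.1  83. ]
 [-13.6 483.9 516.5  83.1]
 [-26.5 484.1 517.1  83.2]
 [-39.7 484.2 517.8  83.1]
 [-53.2 485.2 518.3  83.1]]
yaw 1.983145993345627 x@-10 500.0366118616855
170 [499.4  28.9  -0.1] 172 [499.4  27.   -0.2] 174 [499.4  25.3   1.2] 176 [499.5  23.5   1.8] 178 [499.1  29.6  63.8] 180 [499.1  29.4  74. ] 182 [499.1  28.7  80. ] 184 [499.1  27.6  82.7] 186 [499.1  26.   81.9] 188 [499.2  24.8  83.8] 190 [499.2  23.3  83.2] 192 [499.2  22.   84.3] 194 [499.3  20.3  83.1] 150 [603.7  57.7 120.8]
250 [607.4  -8.6 121.2]
350 None
```

```bash
python3 -m crank '[[1,[2,-4.5,-30],0.005],[1,[0,0,-30],0],[1,[0,0,-30],0],[1,[0,0,-30],0],[1,[0,0,-30],0],[1,[0,0,-15],0],[1,[0,0,-10],0],[0.6,[0,0,0],0]]' 5
python3 -m crank '[[0,[0,0,0],0],[0,[0,0,0],0],[0,[0,0,0],0],[0,[0,0,0],0],[0,[0,0,0],0],[0,[0,0,0],0],[0,[0,0,0],0],[0,[0,0,0],0]]' 5
python3 -c "
from h import *
s=env.sense();print(s['ee_pos'],s['contact_force'],s['torque'],s['grip_width'])"
```

```text
time_s: 3.75
ee_pos: [499.7, -10.1, 229.8]
tcp_rot: [-0.027, 1.571, 0.027]
contact_force: [-0.2, -0.6, 0.5]
grip_width: 85.8
time_s: 4.75
ee_pos: [499.7, -10.4, 229.8]
tcp_rot: [-0.027, 1.571, 0.027]
contact_force: [-1.0, -0.3, 2.0]
grip_width: 33.9
[499.66173745 -10.3582136  229.75564853] [-0.99781405 -0.29836558  1.97138773] [-0.12157794  0.19175973 -0.08155123] 33.85467684054504
```

```bash
python3 -m crank '[[0,[0,-0.5,9.3],0],[0,[0,-1.3,9.2],0],[0,[0.1,-2.3,9.1],0],[0,[0.1,-3.1,8.8],0],[0,[0.1,-4,8.4],0],[0,[0.2,-4.8,8],0],[0,[0.2,-5.6,7.5],0],[0,[0.2,-6.2,6.9],0]]' 5
python3 - <<'E'
from h import *
s=env.sense();print(s['ee_pos'],s['contact_force'],s['torque'],s['grip_width'])
c=shot('scene','s2.png');cv2.imwrite('pics/s2c.png',cv2.resize(c['img'][130:330,180:400,::-1],None,fx=3,fy=3))
E
```

```text
time_s: 5.75
ee_pos: [500.6, -38.6, 297.4]
tcp_rot: [-0.027, 1.571, 0.027]
contact_force: [-0.9, -0.3, -1.5]
grip_width: 34.0
[500.58688399 -38.61599663 297.36105326] [-0.92341729 -0.31288071 -1.48151648] [-0.10045944  0.13918429  0.02407623] 34.04978040780443
```

View pics/s2c.png

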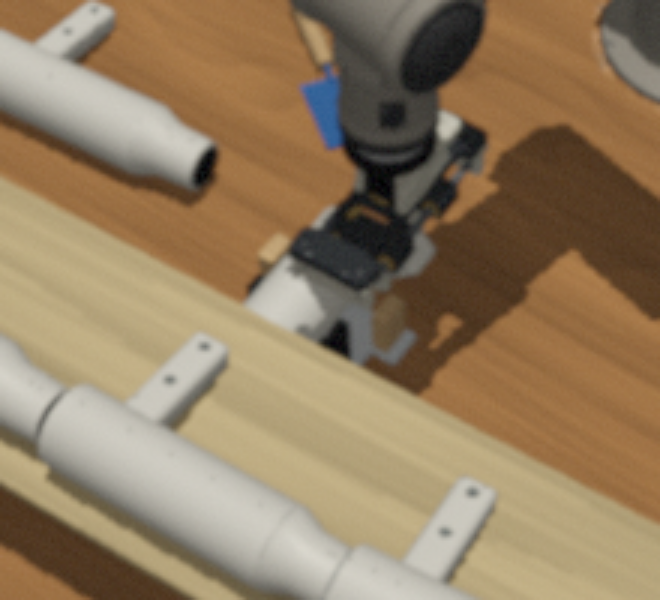

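The crop shows the handle lifted off the left rest and held by the fingers, with the barrel still in its saddles at about (310,300). Forces are small, so I'll carry on to vertical.

```bash
python3 -m crank '[[0,[0.2,-6.9,6.2],0],[0,[0.2,-7.5,5.6],0],[0,[0.2,-8,4.8],0],[0,[0.3,-8.4,4],0],[0,[0.3,-8.8,3.1],0],[0,[0.3,-9.1,2.3],0],[0,[0.3,-9.2,1.3],0],[0,[0.3,-9.3,0.5],0]]' 5
python3 - <<'E'
from h import *
s=env.sense();print(s['ee_pos'],s['contact_force'],s['torque'],s['grip_width'])
c=shot('top');W=world(c)
np.set_printoptions(precision=1,suppress=True)
sel=W[206:240,345:390].reshape(-1,3);sel=sel[(sel[:,2]>85)&(sel[:,2]<115)&(sel[:,0]<600)];print(len(sel),sel.mean(0),np.nanpercentile(sel[:,2],95))
a=c['img'][150:310,260:460,::-1]
cv2.imwrite('pics/t3.png',cv2.resize(a,None,fx=3,fy=3))
E
```

```text
time_s: 6.8
ee_pos: [502.8, -106.0, 324.9]
tcp_rot: [-0.027, 1.57, 0.027]
contact_force: [-0.6, 1.4, 0.5]
grip_width: 34.0
[ 502.78964832 -106.024834    324.94073255] [-0.55311186  1.39473489  0.46473273] [ 0.21785946 -0.01445023  0.08066365] 34.029160583400476
1 [574.9 -97.2 104.7] 104.71886032654962
```

View pics/t3.png

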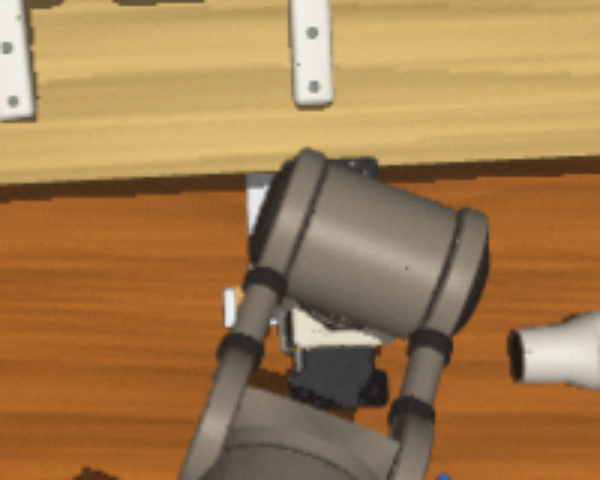

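The top view shows the wrist covering the handle at (310,320), with the spare and shelf stock undisturbed. Force is under 2 N. I'll continue down the other side.

```bash
python3 -m crank '[[0,[0.3,-9.3,-0.5],0],[0,[0.3,-9.2,-1.3],0],[0,[0.3,-9.1,-2.3],0],[0,[0.3,-8.8,-3.1],0],[0,[0.3,-8.4,-4],0],[0,[0.2,-8,-4.8],0],[0,[0.2,-7.5,-5.6],0],[0,[0.2,-6.9,-6.2],0]]' 5
python3 - <<'E'
from h import *
s=env.sense();print(s['ee_pos'],s['contact_force'],s['torque'],s['grip_width'])
c=shot('scene');cv2.imwrite('pics/s4c.png',cv2.resize(c['img'][130:330,180:400,::-1],None,fx=3,fy=3))
E
```

```text
time_s: 7.85
ee_pos: [504.8, -173.2, 296.4]
tcp_rot: [-0.027, 1.571, 0.026]
contact_force: [-0.2, -0.6, 2.4]
grip_width: 34.1
[ 504.77718284 -173.19827518  296.41037838] [-0.17077263 -0.62203291  2.36488898] [-0.1922521  -0.07427149 -0.08351274] 34.05228506227014
```

View pics/s4c.png

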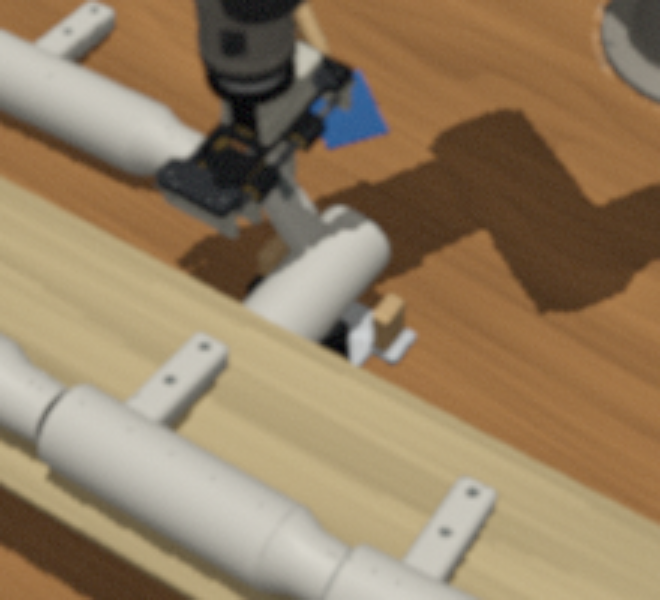

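The handle is past vertical and held about 45° down the right side. The barrel is seated and the left rest is empty at (390,315). I'll lower the last part slowly.

```bash
python3 -m crank '[[0,[0.2,-6.2,-6.9],0],[0,[0.2,-5.6,-7.5],0],[0,[0.2,-4.8,-8],0],[0,[0.1,-4,-8.4],0],[0,[0.1,-3.1,-8.8],0],[0,[0.1,-2.3,-9.1],0],[0,[0,-0.7,-4.6],0],[0,[0,-0.6,-4.6],0]]' 5
python3 -m crank '[[0,[0,-0.2,-3],0],[0,[0,-0.2,-2.5],0],[0,[0,-0.1,-2],0],[0,[0,0,-1],0],[0,[0,0,-0.8],0],[0,[0,0,0],0],[0,[0,0,0],0],[0,[0,0,0],0]]' 5
python3 - <<'E'
from h import *
np.set_printoptions(precision=2,suppress=True)
s=env.sense();print(s['ee_pos'],s['contact_force'],s['torque'],s['grip_width'])
c=shot('wrist','w5.png')
E
```

```text
time_s: 8.9
ee_pos: [505.9, -200.5, 238.8]
tcp_rot: [-0.028, 1.57, 0.026]
contact_force: [-0.9, -4.7, 2.8]
grip_width: 34.9
time_s: 9.9
ee_pos: [505.9, -201.0, 229.7]
tcp_rot: [-0.028, 1.569, 0.026]
contact_force: [-0.2, -5.9, 1.9]
grip_width: 34.6
[ 505.94 -201.01  229.7 ] [-0.19 -5.86  1.93] [-0.86  0.04 -0.11] 34.578871550382644
```

View pics/w5.png

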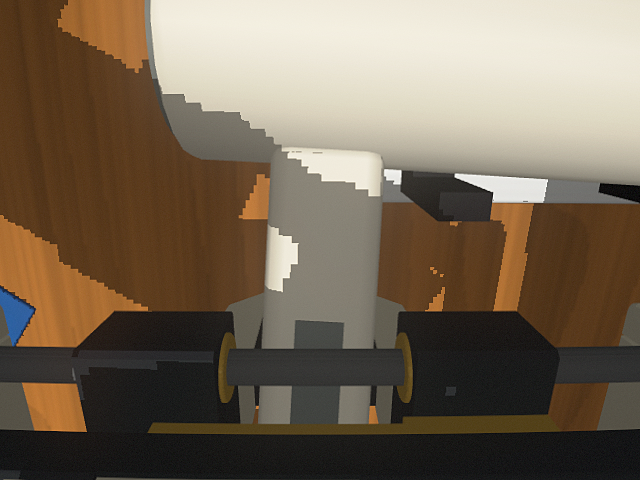

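The switch plate is up at (318,370), the handle points right and the barrel is beyond it. I'll check that it is level before releasing.

Run:
```python
from h import *
np.set_printoptions(precision=1,suppress=True)
c=shot('wrist');W=world(c)
for r in (170,190,210,230,250,270,290,310,330): 
    L=W[r,255:395];k=(L[:,2]>65)&(L[:,2]<100);print(r,W[r,290],W[r,322],W[r,360],L[k][:,0].min(),L[k][:,0].max())
sel=W[0:140,170:640].reshape(-1,3);sel=sel[(sel[:,2]>80)&(sel[:,2]<115)]
from scipy.optimize import least_squares
f=lambda v:np.hypot((sel[:,1]-v[0]-v[1]*(sel[:,0]-498)),sel[:,2]-v[2]-v[3]*(sel[:,0]-498))-36
print(least_squares(f,[-105,0.03,70,0],loss='soft_l1').x, sel.min(0),sel.max(0))
```

```text
170 [ 497.  -135.7   92.5] [ 506.1 -135.3   92.8] [ 517.  -135.    92.5] 491.11888859335477 524.3514655093479
190 [ 497.2 -141.2   93.5] [ 506.3 -140.9   93.9] [ 517.  -140.3   95.2] 491.07986165766437 524.6115322658137
210 [ 497.4 -146.7   95.1] [ 506.5 -146.3   95.7] [ 517.3 -145.9   95.9] 491.13172161866123 524.1893914089775
230 [ 497.7 -151.8   98.4] [ 506.7 -151.7   97.4] [ 517.6 -151.5   96.7] 490.84026303576144 524.0857432628331
250 [ 497.8 -157.2  100. ] [ 506.9 -157.2   99.1] [ 517.8 -156.9   98.7] 490.6693554214595 524.0713140126321
270 [ 497.9 -163.4   99.5] [ 507.1 -162.7  100.4] [ 517.9 -162.3  100.7] 490.4682150988223 524.0563461704595
290 [ 498.1 -169.1  100.7] [ 507.3 -168.6  101. ] [ 518.4 -168.6  100.2] 490.4527283745402 523.8156493632755
310 [ 498.3 -174.1  103.5] [ 507.5 -173.7  103.8] [ 518.4 -173.7  102.9] 483.64447487755126 536.2647986782464
330 [ 498.5 -179.9  104.6] [ 507.6 -179.3  105.2] [ 518.7 -179.5  104.2] 485.6613418159583 532.7399814529963
[-99.9  -0.   69.9   0. ] [ 460.8 -128.2   81.6] [591.2 -90.5 109. ]
```

The handle is still tilted about 16° up on the right. It slid up between the pads and pushed the barrel about 5 mm to +y. There is room to keep going down, so I'll grip a bit harder and lower further while easing outward.

```bash
python3 -m crank '[[0,[0,0,0],0],[0,[0,-1,0],0],[0,[0,-1,-2],0],[0,[0,-1,-2],0],[0,[0,-1,-2],0],[0,[0,-1,-2],0],[0,[0,-0.5,-2],0],[0,[0,0,-2],0]]' 9
cat > chk.py <<'E'
from h import *
np.set_printoptions(precision=1,suppress=True)
s=env.sense();print(s['ee_pos'],s['contact_force'],s['torque'],s['grip_width'])
c=shot('wrist');W=world(c)
S=W[165:310,280:370].reshape(-1,3);S=S[(S[:,2]>70)&(S[:,2]<130)&(S[:,1]<-143)]
p=np.linalg.lstsq(np.c_[S[:,0]-505,S[:,1]+160,np.ones(len(S))],S[:,2],rcond=None)[0]
print('n',len(S),'tilt deg up outward',np.degrees(np.arctan(-p[1])),'roll',np.degrees(np.arctan(p[0])),'z top at y-160',p[2])
sel=W[0:140,170:640].reshape(-1,3);sel=sel[(sel[:,2]>80)&(sel[:,2]<115)]
from scipy.optimize import least_squares
f=lambda v:np.hypot((sel[:,1]-v[0]-v[1]*(sel[:,0]-498)),sel[:,2]-v[2]-v[3]*(sel[:,0]-498))-36
print('barrel y,slope,z,slope',least_squares(f,[-105,0.03,70,0],loss='soft_l1').x.round(3))
E
python3 chk.py
```

```text
time_s: 11.0
ee_pos: [505.6, -206.0, 217.6]
tcp_rot: [-0.027, 1.571, 0.026]
contact_force: [-0.2, -0.4, 0.6]
grip_width: 34.2
[ 505.6 -206.   217.6] [-0.2 -0.4  0.6] [-0.1 -0.1 -0.1] 34.190057956303626
n 11205 tilt deg up outward 7.682737453129861 roll -0.5620528894874655 z top at y-160 91.65796455708413
barrel y,slope,z,slope [-102.9   -0.    70.4    0. ]
```

```bash
python3 -m crank '[[0,[0,-0.3,-2],0],[0,[0,-0.3,-2],0],[0,[0,-0.3,-2],0],[0,[0,0,-2],0],[0,[0,0,-2],0],[0,[0,0,-1.5],0],[0,[0,0,-1],0],[0,[0,0,0],0]]' 9
python3 chk.py
```

```text
time_s: 12.05
ee_pos: [505.7, -206.7, 205.2]
tcp_rot: [-0.027, 1.571, 0.027]
contact_force: [0.7, -0.0, 0.5]
grip_width: 34.1
[ 505.7 -206.7  205.2] [ 0.7 -0.   0.5] [-0.1 -0.2 -0.1] 34.08434293907382
n 11085 tilt deg up outward 0.992299381837533 roll -0.30346551600523913 z top at y-160 84.7056271860134
barrel y,slope,z,slope [-103.5    0.    70.4    0. ]
```

```bash
python3 -m crank '[[0,[0,0,-1],0],[0,[0,0,-1],0],[0,[0,0,-0.5],0],[0,[0,0,0],0],[0,[0,0,0],0],[0,[0,0,0],0],[0,[0,0,0],0],[0,[0,0,0],0]]' 9
python3 chk.py
```

```text
time_s: 13.1
ee_pos: [505.8, -206.8, 202.9]
tcp_rot: [-0.027, 1.57, 0.026]
contact_force: [0.6, -1.5, 4.6]
grip_width: 33.9
[ 505.8 -206.8  202.9] [ 0.6 -1.5  4.6] [-0.2 -0.  -0. ] 33.890279173398355
n 11019 tilt deg up outward -0.7536373132876022 roll -0.5817473234757679 z top at y-160 83.80500872436679
barrel y,slope,z,slope [-103.9    0.    71.2   -0. ]
```

The handle is level, and the rest is now pushing up with about 4.6 N. I'll open slowly and go straight up.

```bash
python3 -m crank '[[0.42,[0,0,0],0],[0.5,[0,0,0],0],[0.6,[0,0,0],0],[0.7,[0,0,0],0],[0.8,[0,0,0],0],[0.9,[0,0,0],0],[0.9,[0,0,0],0],[0.9,[0,0,0],0]]' 9
python3 -m crank '[[0.9,[0,0,10],0],[0.9,[0,0,20],0],[0.9,[0,0,30],0],[0.9,[0,0,30],0],[0.9,[0,0,30],0],[0.9,[0,0,30],0],[0.9,[0,0,30],0],[0.9,[0,0,20],0]]'
python3 -m crank '[[0.9,[-15,40,0],0],[0.9,[-15,40,0],0],[0.9,[-15,40,0],0],[0.9,[-15,40,0],0],[0.9,[-15,40,0],0],[0.9,[-15,40,0],0],[0.9,[-15,40,0],0],[0.9,[0,20,0],0]]'
python3 - <<'E'
from h import *
np.set_printoptions(precision=1,suppress=True)
c=shot('top','t6.png');W=world(c)
for k in ('housing_grip','spare_barrel'): print(k,[(np.round(r['centre']),round(r['score'],2)) for r in optics.find_in(k,c)[:3]])
for x in range(376,424,4): print(x,W[250,x])
sel=W[208:266,350:384].reshape(-1,3); sel=sel[sel[:,2]>85]
from scipy.optimize import least_squares
f=lambda v:np.hypot((sel[:,1]-v[0]-v[1]*(sel[:,0]-498)),sel[:,2]-v[2]-v[3]*(sel[:,0]-498))-36
print(len(sel),least_squares(f,[-104,0.03,70,0],loss='soft_l1').x)
b=c['img'][150:310,260:460,::-1]
cv2.imwrite('pics/t6c.png',cv2.resize(b,None,fx=3.5,fy=3.5)); print(env.sense()['ee_pos'],env.sense()['time_s'])
E
```

```text
time_s: 14.15
ee_pos: [505.7, -206.8, 202.7]
tcp_rot: [-0.027, 1.571, 0.027]
contact_force: [1.0, -0.2, -0.9]
grip_width: 82.5
time_s: 15.15
ee_pos: [505.5, -206.7, 405.1]
tcp_rot: [-0.028, 1.568, 0.026]
contact_force: [-0.4, -0.1, -0.1]
grip_width: 82.8
time_s: 16.15
ee_pos: [399.4, 94.8, 403.6]
tcp_rot: [-0.028, 1.57, 0.028]
contact_force: [-0.4, -0.5, 0.2]
grip_width: 83.0
housing_grip [(array([ 516., -110.,  103.]), 0.58)]
spare_barrel [(array([ 454., -456.,   62.]), 0.69), (array([724., -24., 131.]), 0.48)]
376 [ 500.5 -134.7   87.6]
380 [ 500.7 -145.5   85. ]
384 [ 501.  -156.6   80.3]
388 [ 500.8 -166.8   83.8]
392 [ 500.8 -177.4   83. ]
396 [ 500.7 -187.7   84.9]
400 [ 500.8 -198.5   83.4]
404 [ 500.9 -209.3   81.8]
408 [ 501.  -220.1   81. ]
412 [ 500.7 -230.    84.5]
416 [ 507.1 -257.3   -2.1]
420 [ 507.  -268.3   -0.3]
1415 [-103.6    0.    68.9    0. ]
[400.4  93.8 403.4] 16.3
```

View pics/t6c.png

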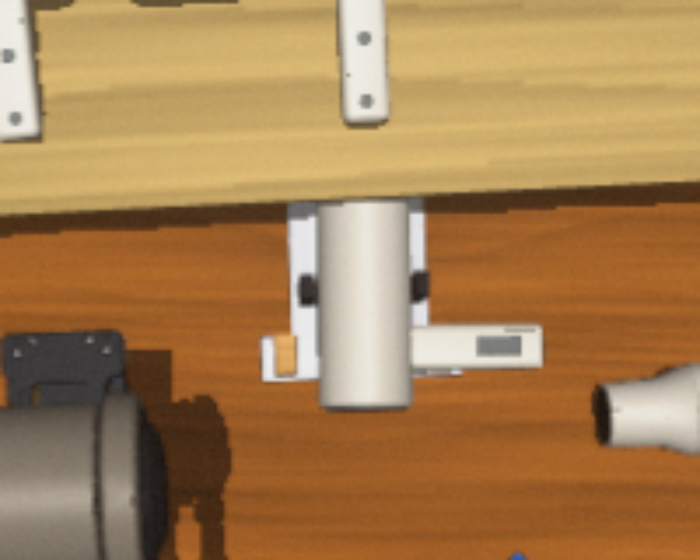

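The housing is seated with the handle level on the right rest (top ≈ 83 mm), the switch plate up at (498,345), and the spare unmoved. The arm is clear, so I'll hand in.

```bash
python3 -c "
from plant import env
print(env.finish_job())"
```

```text
the job is handed in; nothing more can be done
None
```

The housing is turned over in its cradle: the handle now lies on the right-hand rest with the switch plate up, and the job was handed in at about 16.3 s. I pinched the handle lightly 95 mm out and swung it over in an arc. I then lowered it onto the rest, opened the fingers slowly and moved the arm clear.

- **Last checks:**
  - The handle top is about 83 mm up along its length, so it is level on the rest.
  - The barrel axis is about 69–70 mm up, so it is seated.
  - The spare is unmoved, within 2 mm of where it was first found.
  - The wrist force readings taken at each step stayed under 7 N. I saw no sign of contact with the shelf.
- **What did not go as planned:** near the end the handle slid in the light grip. It was still about 16° up when the arc should have been finished, and the barrel had been pushed about 5 mm to the left. I raised the grip to 9 N and lowered a further 27 mm in slow steps until the rest took the weight, which levelled it.
- **Small remaining differences:** the barrel now lies about 2° off its original direction and a couple of millimetres sideways, which is within the saddles' clearance. The detector's last housing_grip position sat on the barrel with a low score (0.58), so I relied on the depth measurements and the picture instead.

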